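Snap the lid rim of the bolt box shut

ROBOT

A 6-joint arm with a two-finger parallel gripper is mounted at the origin on a cart in front of the work surface, level with it; the furniture and walls round the work are solid. World frame = base frame: x ahead of the robot, y to its left, z up, the work surface at z = 0. Lengths are in m, angles in rad, forces in N, time in s.
With the tool pointing down it reaches from about 0.425 to 0.95 m from the base axis. Payload 3.5 kg.
Tool frame: the origin (TCP) lies on the centre line of the jaws, within the pads' length; the fingertips stand 8 mm ahead of it and the grasp point (between the pads) lies 11 mm behind it; z points along the fingers, y is the line along which they close (so a half turn about z gives the same grasp; the last joint's range is limited). The gripper opens to 85 mm and grips with 20 to 120 N. Pads are 22 mm wide; open, the fingers measure 114 mm over their backs; the gripper's body (76 mm by 85 mm) begins 54 mm behind the grasp point. The pads swing forward as they close: fully open they stand 13 mm farther back than shut.
Start: joints at [1.038, 0.286, 1.577, -0, 1.279, -0.15], TCP at [0.252, 0.626, 0.239] pointing down, gripper open.
Joint ranges: [-2.77, 2.77], [-0.9, 2.22], [0.21, 2.48], [-1.53, 4.67], [0.24, 2.81], [-2.84, 2.84]. Speed limits (rad/s): [2.79, 2.79, 3.14, 3.14, 3.14, 3.14].

INTERFACE

Orientations are given as a unit quaternion [x, y, z, w].
In Python, from plant import ctrl gives the robot as it stands. The module is installed in compiled form; this text tells all that it offers.
- The arm moves only by the tool send_rows, never from a script. Its argument "steps" is a list of rows, each a list of 5 numbers: the shift along the tool's x, y, z in m, then the turn about the tool's z in degrees, then the opening, from -1 (shut) to 1 (fully open). A call has 1 to 12 rows; each row is the pose to reach, as a shift and turn from the pose commanded when the call began, along the tool's axes at that moment; what a row does not reach only later rows make up. A row lasts 1/10 s, in which the tool goes at most 50 mm and 8.59 degrees, less where a joint would pass 70% of its speed; a pose out of reach is approached as far as the arm can. A call with a gripper value outside its range is refused whole. The fingers move at their own pace and stop on an object; "squeeze" is the grip in N (left out, the last holds). Time passes only in rows, so rows that repeat a pose let the fingers close. It gives the time, the measured TCP pose, the force, the opening and the grip force at its end, in the units of the state.
- ctrl.get_state(): the state, without advancing time (a new reading comes with each control period).
- ctrl.read_camera(name): name is "side" or "top" or "wrist"; returns the picture (400x640x3 uint8, red, green, blue); there is no depth.
- ctrl.calibration(name): a dict with "intrinsics" (3x3 intrinsics, pixels), "extrinsics" (4x4, takes a point from world to camera coordinates); the wrist camera has in their place "tool_from_camera" (4x4, takes a point from camera to tool coordinates, whose origin is the TCP and whose axes are the flange's). Camera axes: x right, y up, looking along -z (the intrinsics and any distortion apply to the point x, -y, -z); pixel columns grow to the right and rows downward; lengths in m; the calibration is good to about 2 mm. A picture is of the moment at which its call begins: read the wrist's pose just before it. calibration takes no time and is no camera call.
- ctrl.sign_off(): hands the job in; it is judged then, once.
The state is a dict: "time": time; "qpos": joint angles; "dq": joint speeds; "joint_efforts": joint torques, N m; "eef_pos": TCP position; "tcp_rot": TCP orientation; "contact_force": force on the tool from outside, world axes, zero at the start; "wrist_torque": the same for the moment, N m; "opening": opening from 0.0 (shut) to 1.0 (fully open); "finger_force": force on a finger pad.
Only numpy, scipy, OpenCV 4.12 (cv2) and the standard library are available. Lean on these libraries where they do the work, as an engineer would, in place of code of your own. Each camera call takes 0.05 s, during which the arm holds its last target. There are 200 camera calls.

TASK

The lid of the clear bolt box is only lying on: press its orange rim down with the fingertips, section by section all the way round, until all six sections have clicked shut and lie flush; some may be shut already. Press firmly but do not hammer or lean on it, do not lift or tip the box or shove it along, and leave the tape measure, the staple box and the roll of black tape where they are.

Things in the scene. Friction and masses are not known exactly. Their poses are not given: they have to be found in the camera images.
- bolt_box: storage box of bolts, loose on the bench, about 1.8 kg, clear tub with a black centre panel in the lid and an orange snap-fit rim of six separate sections round it. Outside 126 (x) x 174 (y) x 83 mm high with the rim shut. Origin: centre of its underside; z up, y along its long side. At the start its -x long side faces the robot, turned by at most about 35 degrees. The centre panel is fixed, its top at 80 mm.
- rim_far_left (a joint): rim section on the far (+x) long side, left half of the box: an orange strip 84 mm long and 26 mm wide, 4 mm thick, hinged along its inner edge on the centre panel. Angle in rad: 0 = clicked shut and flush, 0.42 = standing up, its outer edge about 11 mm high. It springs over centre: pressed down past about half its angle it snaps shut and stays, let go before that it springs up again; it needs about 7 to 13 N (more near the hinge) straight down in the middle of the strip.
- rim_far_left_top (a point): point on the top face of section rim_far_left, in the middle of its length and 16 mm from its hinge (its x axis points outward across the strip, away from the centre panel, its y axis along it). Shut, it is 83 mm above the box's underside; standing up, about 6 mm higher.
- rim_near_left (a joint): rim section on the near (-x) long side, left half of the box: an orange strip 84 mm long and 26 mm wide, 4 mm thick, hinged along its inner edge on the centre panel. Angle in rad: 0 = clicked shut and flush, 0.42 = standing up, its outer edge about 11 mm high. It springs over centre: pressed down past about half its angle it snaps shut and stays, let go before that it springs up again; it needs about 7 to 13 N (more near the hinge) straight down in the middle of the strip.
- rim_near_left_top (a point): point on the top face of section rim_near_left, in the middle of its length and 16 mm from its hinge (its x axis points outward across the strip, away from the centre panel, its y axis along it). Shut, it is 83 mm above the box's underside; standing up, about 6 mm higher.
- rim_left_end (a joint): rim section on the left (+y) end of the box: an orange strip 70 mm long and 26 mm wide, 4 mm thick, hinged along its inner edge on the centre panel. Angle in rad: 0 = clicked shut and flush, 0.42 = standing up, its outer edge about 11 mm high. It springs over centre: pressed down past about half its angle it snaps shut and stays, let go before that it springs up again; it needs about 7 to 13 N (more near the hinge) straight down in the middle of the strip.
- rim_left_end_top (a point): point on the top face of section rim_left_end, in the middle of its length and 16 mm from its hinge (its x axis points outward across the strip, away from the centre panel, its y axis along it). Shut, it is 83 mm above the box's underside; standing up, about 6 mm higher.
- rim_right_end (a joint): rim section on the right (-y) end of the box: an orange strip 70 mm long and 26 mm wide, 4 mm thick, hinged along its inner edge on the centre panel. Angle in rad: 0 = clicked shut and flush, 0.42 = standing up, its outer edge about 11 mm high. It springs over centre: pressed down past about half its angle it snaps shut and stays, let go before that it springs up again; it needs about 7 to 13 N (more near the hinge) straight down in the middle of the strip.
- rim_right_end_top (a point): point on the top face of section rim_right_end, in the middle of its length and 16 mm from its hinge (its x axis points outward across the strip, away from the centre panel, its y axis along it). Shut, it is 83 mm above the box's underside; standing up, about 6 mm higher.
- rim_far_right (a joint): rim section on the far (+x) long side, right half of the box: an orange strip 84 mm long and 26 mm wide, 4 mm thick, hinged along its inner edge on the centre panel. Angle in rad: 0 = clicked shut and flush, 0.42 = standing up, its outer edge about 11 mm high. It springs over centre: pressed down past about half its angle it snaps shut and stays, let go before that it springs up again; it needs about 7 to 13 N (more near the hinge) straight down in the middle of the strip.
- rim_far_right_top (a point): point on the top face of section rim_far_right, in the middle of its length and 16 mm from its hinge (its x axis points outward across the strip, away from the centre panel, its y axis along it). Shut, it is 83 mm above the box's underside; standing up, about 6 mm higher.
- rim_near_right (a joint): rim section on the near (-x) long side, right half of the box: an orange strip 84 mm long and 26 mm wide, 4 mm thick, hinged along its inner edge on the centre panel. Angle in rad: 0 = clicked shut and flush, 0.42 = standing up, its outer edge about 11 mm high. It springs over centre: pressed down past about half its angle it snaps shut and stays, let go before that it springs up again; it needs about 7 to 13 N (more near the hinge) straight down in the middle of the strip.
- rim_near_right_top (a point): point on the top face of section rim_near_right, in the middle of its length and 16 mm from its hinge (its x axis points outward across the strip, away from the centre panel, its y axis along it). Shut, it is 83 mm above the box's underside; standing up, about 6 mm higher.
- tape_measure: yellow tape measure, 36 x 73 x 61 mm high, loose, stands beside the box's left end. Origin: centre of its underside. A bystander.
- staple_box: black box of staples, 35 x 62 x 28 mm high, loose, behind the box. Origin: centre of its underside. A bystander.
- insul_tape: roll of black insulating tape lying flat, 58 mm across, 18 mm high, loose, behind the box. Origin: centre of its underside. A bystander.

How it is judged:
At the end, for the whole second after the job is handed in: all six rim sections read under 0.05 rad (clicked shut); the box stands level, at rest, within 30 mm of where it started; the three bystanders are within 20 mm of where they started (value of joint each of rim_far_left, rim_near_left, rim_left_end, rim_right_end, rim_far_right, rim_near_right below 0.05 rad and distance of bolt_box from where it was at the start of the episode below 0.03 m and angle between bolt_box's own z axis and vertical below 0.05 rad and linear speed of bolt_box below 0.02 m/s and distance of each of tape_measure, staple_box, insul_tape from where it was at the start of the episode below 0.02 m); the robot touches nothing.
It fails at once if the box is lifted or tipped (origin more than 15 mm up, or tilted more than 0.15 rad) (height (world z) of bolt_box above 0.015 m or angle between bolt_box's own z axis and vertical above 0.15 rad).
It fails at once if the box is shoved more than 30 mm (distance of bolt_box from where it was at the start of the episode above 0.03 m).
It fails at once if the lid is hammered or leaned on (more than 70 N) (contact force between the arm and bolt_box above 70 N).
It fails at once if the lid is hammered or leaned on with the fingers (more than 70 N) (contact force between the fingers and bolt_box above 70 N).
It fails at once if a bystander is moved more than 20 mm or lifted (distance of any of tape_measure, staple_box, insul_tape from where it was at the start of the episode above 0.02 m).
It also fails if it takes over 51 s, if anything falls off the work surface, if the arm or the gripper's body presses on something with over 40 N, if the wrist force passes 120 N, or if a joint passes its speed limit or range.

## Working session

There is one attempt and no reset: what is moved stays moved. The work goes in short steps, Python scripts to look and compute and a tool call to move; the robot and the scene stay as the last step left them, time stands still between calls to the robot, and variables do not carry over. Pictures are saved under pics/ and viewed, at most 10 in all, crops included, and the job is handed in when it is done.

Besides the shell and the picture viewer there is one more tool, called after "Emit:" as name(argument=value, ...) on one line, values as JSON. send_rows: Moves the arm, as the interface text tells. Its arguments: {"type":"object","properties":{"steps":{"type":"array","items":{"type":"array","items":{"type":"number"}}},"squeeze":{"type":"number"}},"required":["steps"]}

```bash
mkdir -p pics; python3 - <<'E'
from plant import ctrl
import cv2,numpy as np
s=ctrl.get_state();print(s)
for n in("top","side"):
    im=ctrl.read_camera(n);cv2.imwrite(f"pics/{n}0.png",im[:,:,::-1]);c=ctrl.calibration(n);print(n,c)
print(ctrl.calibration("wrist"))
E
```

```text
{'time': 0.0, 'qpos': array([ 1.03797742e+00,  2.87183828e-01,  1.57818173e+00,  2.73592209e-06,
        1.27858299e+00, -1.50029661e-01]), 'dq': array([-4.51339234e-04,  1.55370115e-03, -7.48358264e-04,  7.94985939e-05,
       -5.25148443e-04,  4.41526759e-05]), 'joint_efforts': array([-5.73783564e-04, -4.05978763e+01, -2.92630523e+01, -1.53529345e-04,
        5.88890776e-03,  2.09003588e-06]), 'eef_pos': array([0.25178246, 0.62559741, 0.23793248]), 'tcp_rot': array([ 1.90228495e-01,  9.81739137e-01, -1.10951302e-03, -3.95644293e-04]), 'contact_force': array([ 1.11843837, -1.04353352, -0.05759641]), 'wrist_torque': array([-0.01525869, -0.07135999, -0.01554946]), 'finger_force': 0.0, 'opening': 0.9994753129784897}
top {'intrinsics': array([[404.09417324,   0.        , 322.61563679],
       [  0.        , 404.09417324, 194.97494246],
       [  0.        ,   0.        ,   1.        ]]), 'extrinsics': array([[ 0.01295459, -0.99963996,  0.02349736,  0.27731384],
       [ 0.99455616,  0.01531147,  0.10307088, -0.57718164],
       [-0.10339355,  0.02203421,  0.99439643, -0.88486524],
     
[... 324 characters left out ...]
065,  0.49939505,  0.80720158, -0.38642953],
       [-0.41041204, -0.69521748,  0.59011406, -0.46224463],
       [ 0.        ,  0.        ,  0.        ,  1.        ]])}
{'intrinsics': array([[280.20295056,   0.        , 319.8459355 ],
       [  0.        , 280.20295056, 204.60728227],
       [  0.        ,   0.        ,   1.        ]]), 'tool_from_camera': array([[-5.66539871e-04,  9.61502658e-01,  2.74795046e-01,
         6.86882848e-02],
       [ 9.99999804e-01,  6.17884820e-04, -1.00286149e-04,
        -1.20890716e-03],
       [-2.66217086e-04,  2.74794935e-01, -9.61502820e-01,
        -1.34795139e-01],
       [ 0.00000000e+00,  0.00000000e+00,  0.00000000e+00,
         1.00000000e+00]])}
```

View pics/top0.png

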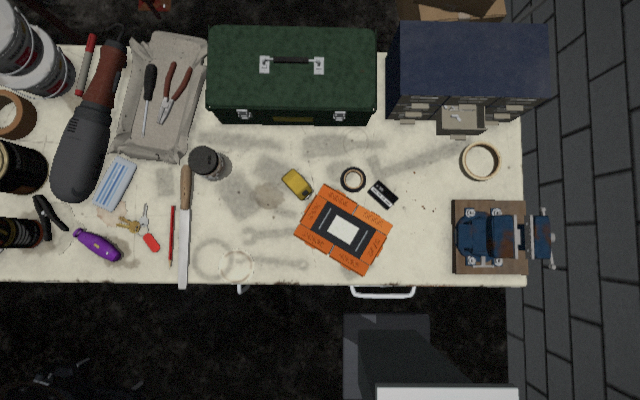

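View pics/side0.png

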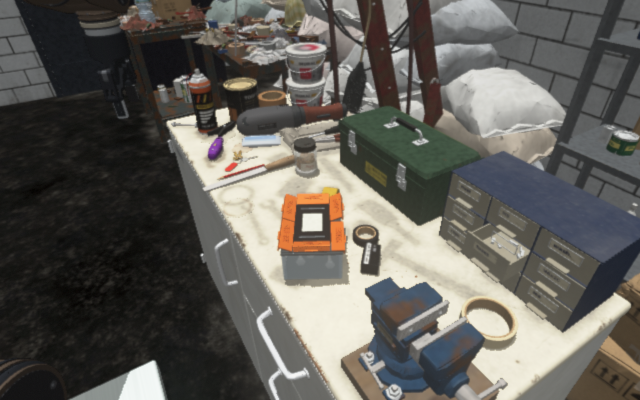

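```bash
cat > h.py <<'E'
from plant import ctrl
import cv2,numpy as np
from scipy.spatial.transform import Rotation as R
def ray(n,px,z):
    c=ctrl.calibration(n);K=c["intrinsics"];E=c["extrinsics"]
    px=np.atleast_2d(px).astype(float)
    d=np.c_[(px[:,0]-K[0,2])/K[0,0],-(px[:,1]-K[1,2])/K[1,1],-np.ones(len(px))]@E[:3,:3]
    o=-E[:3,:3].T@E[:3,3]
    return o+d*((z-o[2])/d[:,2])[:,None]
def orange(im):
    h=cv2.cvtColor(im,cv2.COLOR_RGB2HSV)
    return cv2.inRange(h,(5,150,90),(18,255,255))
def big(m):
    return max(cv2.findContours(m,cv2.RETR_EXTERNAL,cv2.CHAIN_APPROX_NONE)[0],key=cv2.contourArea)
E
python3 - <<'E'
from h import *
im=ctrl.read_camera("top")
m=orange(im);m[:170]=0;m[285:]=0;m[:,:280]=0;m[:,405:]=0
c=big(m);hull=ray("top",c[:,0],.085)[:,:2]
def desc(p):
    r=cv2.minAreaRect((p*1000).astype(np.float32));print(r);return r
print("rim");desc(hull)
# panel = hole inside the orange
f=np.zeros_like(m);cv2.drawContours(f,[c],-1,255,-1)
hole=cv2.morphologyEx(cv2.bitwise_and(f,cv2.bitwise_not(m)),cv2.MORPH_OPEN,np.ones((5,5)))
print("panel");desc(ray("top",big(hole)[:,0],.08)[:,:2])
h=cv2.cvtColor(im,cv2.COLOR_RGB2HSV)
w=cv2.bitwise_and(cv2.inRange(h,(0,0,170),(180,80,255)),f)
print("label");desc(ray("top",big(w)[:,0],.08)[:,:2])
a=cv2.resize(im[160:290,270:410],None,fx=4.5,fy=4.5,interpolation=cv2.INTER_CUBIC)
im2=ctrl.read_camera("side")
b=cv2.resize(im2[175:290,260:395],None,fx=4.5,fy=4.5,interpolation=cv2.INTER_CUBIC)
cv2.imwrite("pics/topz.png",a[:,:,::-1]);cv2.imwrite("pics/sidez.png",b[:,:,::-1])
E
```

```text
rim
((495.427978515625, 243.460205078125), (178.46066284179688, 130.01048278808594), 59.34651565551758)
panelTraceback (most recent call last):
  File "<stdin>", line 11, in <module>
  File "h.py", line 14, in big
    return max(cv2.findContours(m,cv2.RETR_EXTERNAL,cv2.CHAIN_APPROX_NONE)[0],key=cv2.contourArea)
ValueError: max() iterable argument is empty
```

```bash
python3 - <<'E'
from h import *
im=ctrl.read_camera("top")
m=orange(im);m[:170]=0;m[285:]=0;m[:,:280]=0;m[:,405:]=0
c=cv2.convexHull(cv2.findNonZero(m))
def desc(n,p):
    print(n,cv2.minAreaRect((p*1000).astype(np.float32)))
desc("rim",ray("top",c[:,0],.085)[:,:2])
f=np.zeros_like(m);cv2.drawContours(f,[c],-1,255,-1)
h=cv2.cvtColor(im,cv2.COLOR_RGB2HSV)
k=cv2.morphologyEx(cv2.bitwise_and(cv2.inRange(h,(0,0,0),(180,255,75)),cv2.erode(f,np.ones((15,15)))),cv2.MORPH_OPEN,np.ones((3,3)))
desc("panel",ray("top",big(k)[:,0],.08)[:,:2])
w=cv2.bitwise_and(cv2.inRange(h,(0,0,170),(180,80,255)),cv2.erode(f,np.ones((15,15))))
desc("label",ray("top",big(w)[:,0],.08)[:,:2])
a=cv2.resize(im[160:290,270:410],None,fx=4.5,fy=4.5,interpolation=cv2.INTER_CUBIC)
im2=ctrl.read_camera("side")
b=cv2.resize(im2[175:290,260:395],None,fx=4.5,fy=4.5,interpolation=cv2.INTER_CUBIC)
cv2.imwrite("pics/topz.png",a[:,:,::-1]);cv2.imwrite("pics/sidez.png",b[:,:,::-1])
E
```

```text
rim ((495.5367736816406, 243.3883056640625), (178.48667907714844, 129.97373962402344), 59.52323532104492)
panel ((495.8265686035156, 243.18402099609375), (118.96245574951172, 72.27604675292969), 59.76174545288086)
label ((495.5655517578125, 243.33468627929688), (54.61569595336914, 37.96113586425781), 59.800411224365234)
```

View pics/topz.png

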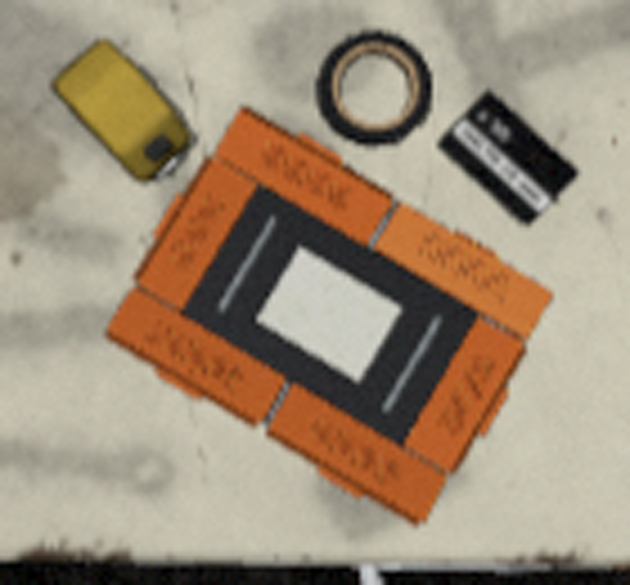

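View pics/sidez.png

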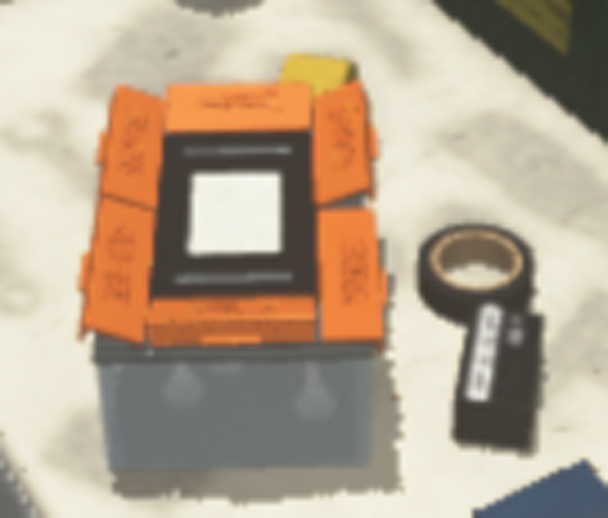

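```bash
cat >> h.py <<'E'
C=np.array([.4956,.2433]);yaw=np.radians(59.7-90)
BX=np.array([np.cos(yaw),np.sin(yaw)]);BY=np.array([-BX[1],BX[0]])
P=dict(nl=(-54,43.5),nr=(-54,-43.5),re=(0,-78),fr=(54,-43.5),fl=(54,43.5),le=(0,78))
W={k:C+(a*BX+b*BY)/1000 for k,(a,b) in P.items()}
def show(tip=.107):
    s=ctrl.get_state();Q=R.from_quat(s["tcp_rot"]).as_matrix()
    print("t",s["time"],s["eef_pos"].round(4),"F",s["contact_force"].round(1),"q6",s["qpos"][5].round(2),s["opening"].round(2))
    print("tool x,y",Q[:,0].round(3),Q[:,1].round(3))
    t=BY if Q[:2,1]@BY>0 else -BY
    a=np.degrees(np.arctan2(*(Q[:2,:2].T@t)[::-1]))-90;print("turn",(a+180)%360-180)
    for k,w in W.items(): print(k,w.round(4),(1000*Q.T@(np.r_[w,tip+.008]-s["eef_pos"])).round(1))
E
python3 -c "
from h import *
show()"
```

```text
Traceback (most recent call last):
  File "h.py", line 21, in show
    print("t",s["time"],s["eef_pos"].round(4),"F",s["contact_force"].round(1),"q6",s["qpos"][5].round(2),s["opening"].round(2))
                                                                                                         ^^^^^^^^^^^^^^^^^^
AttributeError: 'float' object has no attribute 'round'
```

```bash
sed -i 's/s\["opening"\].round(2)/round(s["opening"],2)/' h.py; python3 -c "
from h import *
show()"
```

```text
t 0.25 [0.2519 0.6259 0.2387] F [ 0.3 -0.4 -1. ] q6 -0.15 1.0
tool x,y [-0.928  0.374  0.   ] [ 0.374  0.928 -0.001]
turn 8.367485861389241
nl [0.4709 0.3081] [-321.9 -212.9  123.8]
nr [0.427 0.233] [-309.2 -298.9  123.9]
re [0.4562 0.176 ] [-357.6 -340.9  124. ]
fr [0.5203 0.1785] [-416.1 -314.6  123.9]
fl [0.5642 0.2536] [-428.7 -228.6  123.8]
le [0.535  0.3106] [-380.3 -186.6  123.8]
```

Emit:
send_rows(steps=[[-0.04,-0.026,0,8.4,-1],[-0.08,-0.053,0,8.4,-1],[-0.12,-0.08,0,8.4,-1],[-0.16,-0.106,0,8.4,-1],[-0.2,-0.132,0,8.4,-1],[-0.24,-0.158,0,8.4,-1],[-0.28,-0.185,0,8.4,-1],[-0.322,-0.213,0.03,8.4,-1],[-0.322,-0.213,0.07,8.4,-1],[-0.322,-0.213,0.11,8.4,-1],[-0.322,-0.213,0.122,8.4,-1],[-0.322,-0.213,0.122,8.4,-1]], squeeze=40)

```text
time: 1.45
eef_pos: [0.4697, 0.3077, 0.1152]
tcp_rot: [0.262, 0.965, -0.002, -0.002]
contact_force: [-0.3, -0.7, 0.3]
opening: -0.001
finger_force: 0.0
```

```bash
python3 -c "
from h import *
show()
cv2.imwrite('pics/w1.png',ctrl.read_camera('wrist')[:,:,::-1])"
```

```text
t 1.45 [0.4697 0.3077 0.1152] F [-0.3 -0.7  0.3] q6 -0.64 -0.0
tool x,y [-0.863  0.505  0.003] [ 0.505  0.863 -0.004]
turn -0.032256176727514685
nl [0.4709 0.3081] [-0.8  0.9  0.2]
nr [0.427 0.233] [ -0.9 -86.1   0.5]
re [0.4562 0.176 ] [ -54.9 -120.5    0.5]
fr [0.5203 0.1785] [-108.9  -86.     0.2]
fl [0.5642 0.2536] [-108.8    1.    -0.2]
le [0.535  0.3106] [-54.8  35.5  -0.1]
```

View pics/w1.png

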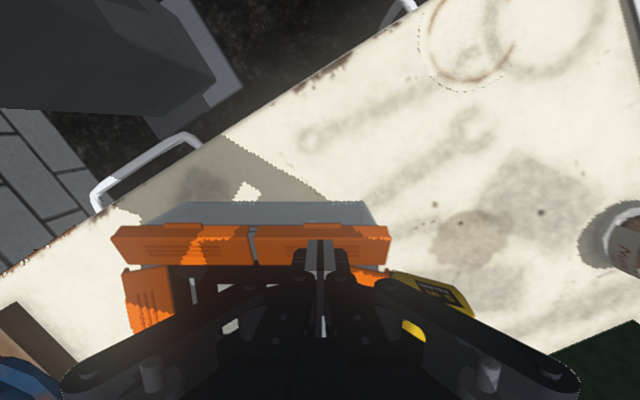

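The shut fingertips at (320,245) stand over the middle of the near-left strip (columns 255–388), which is standing up. I'll press it gently.

Emit:
send_rows(steps=[[0,0,0.006,0,-1],[0,0,0.01,0,-1],[0,0,0.012,0,-1],[0,0,0.014,0,-1],[0,0,0.016,0,-1],[0,0,0.018,0,-1],[0,0,0.02,0,-1],[0,0,0.02,0,-1]])

```text
time: 2.3
eef_pos: [0.4707, 0.309, 0.0989]
tcp_rot: [0.262, 0.965, 0.0, -0.001]
contact_force: [-5.0, -0.1, 7.3]
opening: 0.005
finger_force: 3.9
```

Emit:
send_rows(steps=[[0,0,0.0015,0,-1],[0,0,0.003,0,-1],[0,0,0.0045,0,-1],[0,0,0.006,0,-1],[0,0,0.006,0,-1],[0,0,0.006,0,-1]])

```text
time: 2.9
eef_pos: [0.4712, 0.3081, 0.091]
tcp_rot: [0.262, 0.965, -0.0, -0.0]
contact_force: [0.6, -0.6, 0.1]
opening: -0.001
finger_force: 0.0
```

Emit:
send_rows(steps=[[0,0,-0.024,0,-1],[0,-0.043,-0.024,0,-1],[0,-0.087,-0.024,0,-1],[0,-0.087,-0.018,0,-1],[0,-0.087,-0.014,0,-1],[0,-0.087,-0.011,0,-1],[0,-0.087,-0.008,0,-1],[0,-0.087,-0.006,0,-1],[0,-0.087,-0.004,0,-1],[0,-0.087,-0.002,0,-1],[0,-0.087,0,0,-1],[0,-0.087,0,0,-1]])

```text
time: 4.1
eef_pos: [0.4275, 0.2334, 0.091]
tcp_rot: [0.261, 0.965, -0.0, -0.0]
contact_force: [0.0, -0.4, -0.0]
opening: 0.0
finger_force: 0.0
```

Emit:
send_rows(steps=[[0,0,-0.024,0,-1],[-0.027,-0.017,-0.024,0,-1],[-0.054,-0.035,-0.024,0,-1],[-0.054,-0.035,-0.018,0,-1],[-0.054,-0.035,-0.014,0,-1],[-0.054,-0.035,-0.011,0,-1],[-0.054,-0.035,-0.008,0,-1],[-0.054,-0.035,-0.006,0,-1],[-0.054,-0.035,-0.004,0,-1],[-0.054,-0.035,-0.002,0,-1],[-0.054,-0.035,0,0,-1],[-0.054,-0.035,0,0,-1]])

```text
time: 5.3
eef_pos: [0.4559, 0.1761, 0.091]
tcp_rot: [0.261, 0.965, -0.0, -0.0]
contact_force: [-0.0, 0.4, 0.7]
opening: 0.002
finger_force: 0.2
```

Emit:
send_rows(steps=[[0,0,-0.024,0,-1],[-0.027,0.017,-0.024,0,-1],[-0.054,0.035,-0.024,0,-1],[-0.054,0.035,-0.018,0,-1],[-0.054,0.035,-0.014,0,-1],[-0.054,0.035,-0.011,0,-1],[-0.054,0.035,-0.008,0,-1],[-0.054,0.035,-0.006,0,-1],[-0.054,0.035,-0.004,0,-1],[-0.054,0.035,-0.002,0,-1],[-0.054,0.035,0,0,-1],[-0.054,0.035,0,0,-1]])

```text
time: 6.5
eef_pos: [0.5204, 0.1787, 0.0911]
tcp_rot: [0.262, 0.965, -0.0, -0.0]
contact_force: [-0.3, 0.6, -0.5]
opening: 0.005
finger_force: 0.0
```

Emit:
send_rows(steps=[[0,0,-0.024,0,-1],[0,0.043,-0.024,0,-1],[0,0.087,-0.024,0,-1],[0,0.087,-0.018,0,-1],[0,0.087,-0.014,0,-1],[0,0.087,-0.011,0,-1],[0,0.087,-0.008,0,-1],[0,0.087,-0.006,0,-1],[0,0.087,-0.004,0,-1],[0,0.087,-0.002,0,-1],[0,0.087,0,0,-1],[0,0.087,0,0,-1]])

```text
time: 7.7
eef_pos: [0.564, 0.2534, 0.091]
tcp_rot: [0.262, 0.965, -0.0, -0.001]
contact_force: [-0.4, -1.3, 3.0]
opening: -0.0
finger_force: 1.1
```

Emit:
send_rows(steps=[[0,0,-0.024,0,-1],[0.027,0.017,-0.024,0,-1],[0.054,0.035,-0.024,0,-1],[0.054,0.035,-0.018,0,-1],[0.054,0.035,-0.014,0,-1],[0.054,0.035,-0.011,0,-1],[0.054,0.035,-0.008,0,-1],[0.054,0.035,-0.006,0,-1],[0.054,0.035,-0.004,0,-1],[0.054,0.035,-0.002,0,-1],[0.054,0.035,0,0,-1],[0.054,0.035,0,0,-1]])

```text
time: 8.9
eef_pos: [0.5356, 0.3104, 0.091]
tcp_rot: [0.262, 0.965, -0.001, -0.0]
contact_force: [-0.6, -1.1, 2.9]
opening: 0.002
finger_force: 1.0
```

Emit:
send_rows(steps=[[0,0,-0.03,0,-1],[0,0,-0.08,0,-1],[0,0.05,-0.12,0,-1],[0,0.1,-0.15,0,-1],[0,0.15,-0.15,0,-1],[0,0.2,-0.15,0,-1],[0,0.25,-0.15,0,-1],[0,0.3,-0.15,0,-1],[0,0.3,-0.15,0,-1]])

```text
time: 9.8
eef_pos: [0.6873, 0.5728, 0.2367]
tcp_rot: [0.261, 0.965, -0.001, -0.001]
contact_force: [0.2, -0.8, -0.8]
opening: 0.001
finger_force: 0.0
```

```bash
python3 - <<'E'
from h import *
show()
im=ctrl.read_camera("top");im2=ctrl.read_camera("side")
m=orange(im);m[:170]=0;m[285:]=0;m[:,:280]=0;m[:,405:]=0
print(cv2.minAreaRect((1000*ray("top",cv2.convexHull(cv2.findNonZero(m))[:,0],.083)[:,:2]).astype(np.float32)))
a=cv2.resize(im[160:290,270:410],None,fx=3,fy=3,interpolation=cv2.INTER_CUBIC)
b=cv2.resize(im2[175:290,260:390],(390,390),interpolation=cv2.INTER_CUBIC)
cv2.imwrite("pics/end.png",np.hstack([a[:390],b])[:,:800,::-1])
E
```

```text
t 9.8 [0.6873 0.5728 0.2367] F [ 0.2 -0.8 -0.8] q6 -0.46 0.0
tool x,y [-0.864  0.504  0.002] [ 0.504  0.864 -0.003]
turn 0.05382154409772966
nl [0.4709 0.3081] [  53.4 -337.4  122.7]
nr [0.427 0.233] [  53.5 -424.4  122.9]
re [0.4562 0.176 ] [  -0.5 -459.   122.9]
fr [0.5203 0.1785] [ -54.5 -424.5  122.8]
fl [0.5642 0.2536] [ -54.6 -337.5  122.5]
le [0.535  0.3106] [  -0.6 -303.   122.5]
((495.37353515625, 244.07977294921875), (176.2771759033203, 128.44183349609375), 59.47713851928711)
```

View pics/end.png

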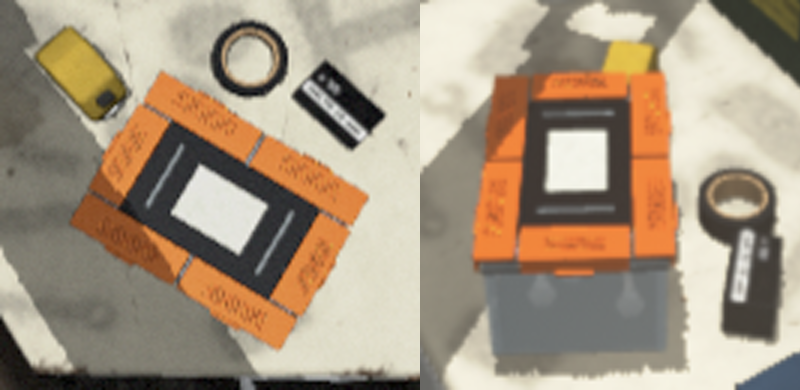

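Both views show all six sections flat and flush, from about (110,180) to (330,220) in the left half and (475–670, 75–265) in the right. The box and bystanders are where they were, and the arm is clear.

```bash
python3 -c "
from plant import ctrl
print(ctrl.sign_off())"
```

```text
the job is handed in; nothing more can be done
None
```

I pressed all six rim sections; in the final pictures they lie flush with the box and bystanders in place, and I handed the job in at about 10 s (the hand-in returned no verdict).

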